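# Free a vial carrier held by one right-hand and one left-hand locking knob

## Task

Undo both black wing knobs that lock the vial carrier in the sampler nest, fully; one of them has a reverse thread and nothing shows which, so try both ways and feel. Then slide the carrier out from under the knobs towards the nest's open front, lift it by its handle, keep it upright and set it down gently, flat inside the empty grey tray. Do not disturb the other things on the bench.

Things in the scene. Friction and masses are not known exactly. Their poses are not given: they have to be found in the camera images.
- knob_a_grip (a point): Grip point of one locking knob: a black wing knob on an upright stud at one end of the nest; either knob may be at either end. The wing is an upright bar 44 mm long (point x), 12 mm thick (point y), from 23 mm below to 15 mm above this point, which is on the knob's upright axis. Below the wing: hub 22 mm wide (top 23 mm below the point), washer 26 mm wide (27 to 32 mm below).
- knob_b_grip (a point): The other locking knob, at the nest's other end, with the same looks, sizes and point axes as knob_a. One of the two has an ordinary thread (undone anticlockwise seen from above), the other a left-hand thread (undone clockwise); nothing shows which. Both start tight: less than 0.1 rad of turn the wrong way, then a hard stop; 1.4 rad or more the right way.
- knob_a (a joint): How far knob_a is unscrewed, rad: 0 = hard tight stop, 1.5 = hard stop, fully undone (steep quick thread, just under a quarter turn). Starts at 0 to 0.08. Grows in its own loosening direction, whichever that is. Turning takes about 0.08 N m until a stop is met. Knob and washer rise 6 mm per rad as it is undone. It stays where it is left.
- knob_b (a joint): The same for knob_b.
- nest: Fixed grey nest plate, 12 mm thick. Origin on its underside, midway between the knob studs, which stand 105 mm away along its +y and -y, and below the seated carrier's middle. x from -95 mm (open front) to +50 mm, y +-140 mm; low fence along the +x edge. The carrier leaves along the nest's -x, only when both knobs are undone by 0.9 rad or more; before that the washers sit behind lips on its ears.
- carrier_mid (a point): Middle of the loose vial carrier, 50 mm above its underside (0.28 to 0.56 kg). White block 50 (x) x 86 (y) x 42 mm high, vials in it up to 54 mm; flat aluminium ears 8 mm thick at both ends make it 240 mm long (y). Each ear has an 11 mm slot, open to +x, round the 7 mm stud, and 4 mm lips beside the slot's mouth. Seated, its axes are the nest's.
- carrier_handle (a point): Centre of the carrier's handle, 42 mm above carrier_mid: a level steel bar 60 mm long (y), 12 mm thick (x), 16 mm high, on two thin posts, its top 100 mm above the carrier's underside. Once both knobs are undone, slide the carrier 60 mm along the nest's -x, resting on the plate all the way, before lifting, so that its ears clear washers and wings.
- tray: Fixed shallow open grey tray, empty. Outside 100 (x) x 280 (y) x 22 mm high, walls and floor 5 mm thick, inside 90 x 270 mm. Origin at the centre of its underside. The carrier belongs inside with its long side along the tray's long side, either way round.
- reagent: Bystander, leave alone: amber reagent bottle, 70 mm diameter, 150 mm tall, behind (far side). Origin at its underside's centre.
- jar: Bystander, leave alone: white jar, 60 mm diameter, 70 mm tall, behind. Origin at its underside's centre.
- beaker: Bystander, leave alone: glass beaker, 66 mm diameter, 85 mm tall, behind. Origin at its underside's centre.
- wellplate: Bystander, leave alone: flat white well plate, 86 x 128 x 15 mm, behind. Origin at its underside's centre.
- driver: Bystander, leave alone: screwdriver, 170 mm long, lying near the robot.
- spanner: Bystander, leave alone: spanner, 140 mm long, lying near the robot.
- stray_vial: Bystander, leave alone: single amber vial standing loose, 19 mm diameter, 34 mm tall, on the far side between nest and tray. Origin at its underside's centre.
- spare_vial: Bystander, leave alone: single amber vial standing loose, 19 mm diameter, 34 mm tall, on the near side between nest and tray. Origin at its underside's centre.
Things that resemble listed ones, but are neither listed nor needed, are in the scene too. Leave any orange look-alike of the part that bears carrier_mid alone.

How it is judged:
On the way, in this order (a step that is already met when the one before it is completed fails the run):
1. both knobs are fully undone (each past 1.15 rad) while the carrier is still in the nest (value of joint each of knob_a, knob_b above 1.15 rad and horizontal distance between carrier_mid and nest below 0.02 m and distance of carrier_mid from where it was at the start of the episode below 0.02 m), for 0.2 s.
2. the carrier is lifted clear of the nest and the tray (height (world z) of carrier_mid above 0.085 m and horizontal distance between carrier_mid and nest above 0.045 m), for 0.2 s.
At the end, for the whole second after the job is handed in: Both knobs are still undone (past 1.15 of 1.5 rad) and the carrier stands at rest, flat on the tray's floor inside its walls: upright within 0.06 rad, its middle within 24 mm of the tray's centre along each side, its long side along the tray's within 0.3 rad either way round (value of joint each of knob_a, knob_b above 1.15 rad and z of carrier_mid in the frame of tray between 0.05 and 0.062 m and x of carrier_mid in the frame of tray between -0.024 and 0.024 m and y of carrier_mid in the frame of tray between -0.024 and 0.024 m and angle between the y axis of carrier_mid and the y axis of tray, either way round below 0.3 rad and angle between carrier_mid's own z axis and vertical below 0.06 rad and linear speed of carrier below 0.02 m/s); the robot touches nothing.
It fails at once if the carrier is dropped (falls free faster than 0.6 m/s) (linear speed of carrier above 0.6 m/s and contact force between the fingers and carrier below 0.5 N).
It fails at once if the carrier is tipped more than 0.6 rad (angle between carrier_mid's own z axis and vertical above 0.6 rad).
It fails at once if a bystander is moved more than 40 mm (distance of any of reagent, jar, beaker, wellplate, driver, spanner, stray_vial, spare_vial from where it was at the start of the episode above 0.04 m).
It also fails if it takes over 64 s, if anything falls off the work surface, if the arm or the gripper's body presses on something with over 40 N, if the wrist force passes 120 N, or if a joint passes its speed limit or range.

## Robot

A 6-joint arm with a two-finger parallel gripper is mounted at the origin on the work surface. World frame = base frame: x ahead of the robot, y to its left, z up, the work surface at z = 0. Lengths are in m, angles in rad, forces in N, time in s.
With the tool pointing down it reaches from about 0.275 to 0.875 m from the base axis. Payload 12.5 kg.
Tool frame: the origin (TCP) lies midway between the tips of the shut fingers; the grasp point (between the pads) lies behind it (arm.hold_point_z is the z of the grasp point in the tool frame, in m); z points along the fingers, y is the direction in which the jaws open and shut (so a half turn about z gives the same grasp; the last joint's range is limited). The gripper opens to 85 mm and grips with 20 to 120 N. Pads are 22 mm wide; open, the fingers measure 114 mm over their backs; the gripper's body (76 mm by 85 mm) begins 54 mm behind the grasp point. The pads swing forward as they close: fully open they stand 13 mm farther back than shut.
Start: joints at [1.124, 0.351, 1.652, -0, 1.139, -0.085], TCP at [0.195, 0.514, 0.208] pointing down, gripper open.
Joint ranges: [-2.75, 2.75], [-0.79, 2.1], [0.01, 2.65], [-1.57, 4.71], [0.07, 3.14], [-2.87, 2.87]. Speed limits (rad/s): [2.22, 2.22, 2.79, 3.14, 3.14, 3.14].

## Interface

Orientations are given as a unit quaternion [w, x, y, z].
In Python, from station import monitor, vision, sign_off, arm gives the robot as it stands. The module is installed in compiled form; this text tells all that it offers.
- The arm moves only by the shell command python3 -m inch 'ROWS' [OPENING] [FORCE]. ROWS is a JSON object of lists of equal length, an entry for each row: "xyz": the shift along the tool's x, y, z in units of 60 mm (1.0 is 60 mm), a list of three; "delta_rot": the turn, a rotation vector about the tool's x, y, z in units of 6 degrees (1.0 is 6 degrees), a list of three. A call has exactly 8 rows; each row is the pose to reach, as a shift and turn from the pose commanded when the call began, along the tool's axes at that moment; what a row does not reach only later rows make up. A row lasts 1/8 s, in which the tool goes at most 62.5 mm and 10.7 degrees, less where a joint would pass 70% of its speed; a pose out of reach is approached as far as the arm can. A call with a gripper value outside its range is refused whole. OPENING is the closure, from 0 (fully open) to 1 (shut), set as the call begins (- or left out, the last holds). The fingers move at their own pace and stop on an object; FORCE is the grip in N (left out, the last holds). Time passes only in rows, so rows that repeat a pose let the fingers close, or fill a call up. It gives the time, the measured TCP pose, the force and the opening at its end, in the units of the state.
- monitor.state(): the state, without advancing time (a new reading comes with each control period).
- vision.read_camera(name): name is "side" or "top" or "wrist"; returns a dict with "color" (420x560x3 uint8, blue, green, red), "fx", "fy", "cx", "cy" (pixels), "extrinsics" (4x4, takes a point from world to camera coordinates). Camera axes: x right, y down, z forward; pixel columns grow to the right and rows downward; lengths in m; the calibration is good to about 2 mm. A picture is of the moment at which its call begins. There is no depth.
- sign_off(): hands the job in, once; it reports no verdict.
The state is a dict: "clock": time; "qpos": joint angles; "dq": joint speeds; "joint_torque": joint torques, N m; "tool_pos": TCP position; "tool_rot": TCP orientation; "wrist_force": force on the tool from outside, world axes, zero at the start; "ft_torque": the same for the moment, N m; "width": opening from 0.0 (shut) to 1.0 (fully open).
Only numpy, scipy, OpenCV 4.12 (cv2) and the standard library are available. Lean on these libraries where they do the work, as an engineer would, in place of code of your own. Each camera call takes 0.05 s, during which the arm holds its last target.

## Working session

There is one attempt and no reset: what is moved stays moved. The work goes in short steps, Python scripts to look and compute and a shell command to move; the robot and the scene stay as the last step left them, time stands still between calls to the robot, and variables do not carry over. Pictures are saved under pics/ and viewed, and the job is handed in when it is done.

```bash
mkdir -p pics; ls; python3 - <<'E'
from station import monitor, vision, arm
import cv2
print(monitor.state()); print(arm.hold_point_z)
for n in("side","top","wrist"):
    c=vision.read_camera(n); cv2.imwrite(f"pics/{n}0.png",c["color"]); print(n,c["fx"],c["fy"],c["cx"],c["cy"],c["extrinsics"])
E
```

```text
pics
{'clock': 0.0, 'qpos': array([ 1.12439973e+00,  3.51274289e-01,  1.65241652e+00, -4.74006714e-05,
        1.13910874e+00, -8.46058114e-02]), 'dq': array([-0.00011837,  0.00116753,  0.00344652, -0.00062986,  0.00010809,
        0.00041741]), 'joint_torque': array([-9.01568160e-05, -5.06114280e+01, -2.91406631e+01, -1.31803954e-04,
        4.54680267e-03, -3.71953195e-05]), 'tool_pos': array([0.19450747, 0.514074  , 0.20784048]), 'tool_rot': array([-1.37574750e-04,  1.79900627e-01,  9.83684604e-01, -5.87951730e-04]), 'wrist_force': array([-0.55779129, -0.21824149, -0.21082123]), 'ft_torque': array([-0.03750652,  0.00410512,  0.06346475]), 'width': 1.0011009458523228}
-0.0187
side 399.7255513261352 399.7255513261352 271.33039999154647 206.412274321625 [[ 9.96787543e-01 -8.00885416e-02  6.48025250e-04 -5.13801956e-01]
 [-5.09734558e-02 -6.40618488e-01 -7.66165556e-01  8.82564090e-02]
 [ 6.17762190e-02  7.63671250e-01 -6.42642918e-01  1.05032812e+00]
 [ 0.00000000e+00  0.00000000e+00  0.00000000e+00  1.00000000e+00]]
top 440.22076149630595 440.22076149630595 273.5458579219942 207.8698026045841 [[-0.00860569 -0.99995647 -0.00360461 -0.01841739]
 [-0.97488487  0.00919205 -0.22251965  0.55615268]
 [ 0.2225431   0.00159915 -0.97492154  1.15241927]
 [ 0.          0.          0.          1.        ]]
wrist 295.2439452441061 295.2439452441061 280.3830437723248 209.34072549149792 [[ 0.35346746  0.93544527 -0.00170459 -0.54883423]
 [ 0.88578344 -0.33411528  0.32210971 -0.04155998]
 [ 0.30074648 -0.1153652  -0.94670081  0.38160155]
 [ 0.          0.          0.          1.        ]]
```

View pics/side0.png

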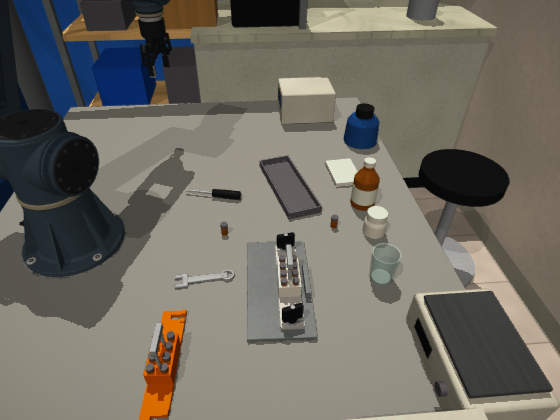

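View pics/top0.png

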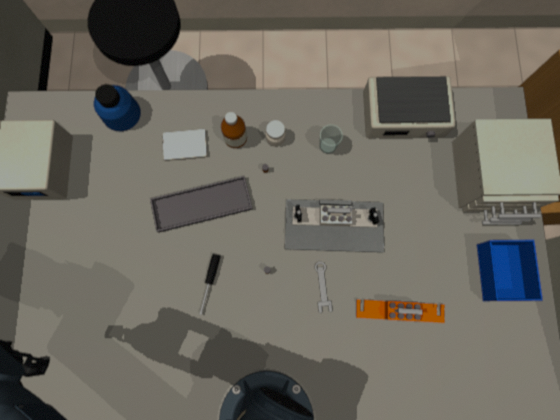

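View pics/wrist0.png

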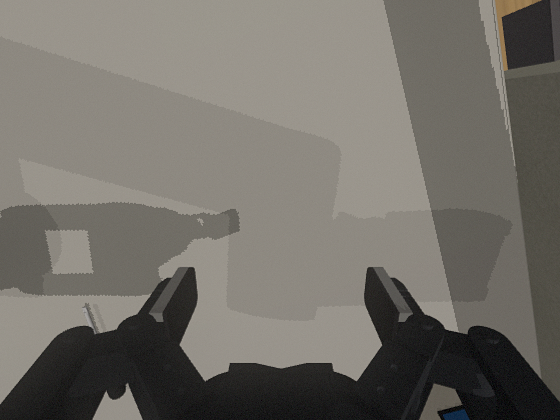

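The side view shows the nest with its open front towards the robot (corners about (247,240), (315,337)), and knobs at about (286,240) and (292,313). The tray is at about (290,185). The orange decoy is at (165,360). In the top view the nest is around (335,225) and the tray around (203,204). I'll enlarge these.

```bash
python3 - <<'E'
import cv2
t=cv2.imread("pics/top0.png"); s=cv2.imread("pics/side0.png")
cv2.imwrite("pics/c1.png",cv2.resize(t[190:260,275:395],None,fx=6.5,fy=6.5,interpolation=cv2.INTER_CUBIC))
cv2.imwrite("pics/c2.png",cv2.resize(s[225:345,235:330],None,fx=5,fy=5,interpolation=cv2.INTER_CUBIC))
cv2.imwrite("pics/c3.png",cv2.resize(t[170:240,145:265],None,fx=6.5,fy=6.5,interpolation=cv2.INTER_CUBIC))
E
```

```text
(no output)
```

View pics/c1.png

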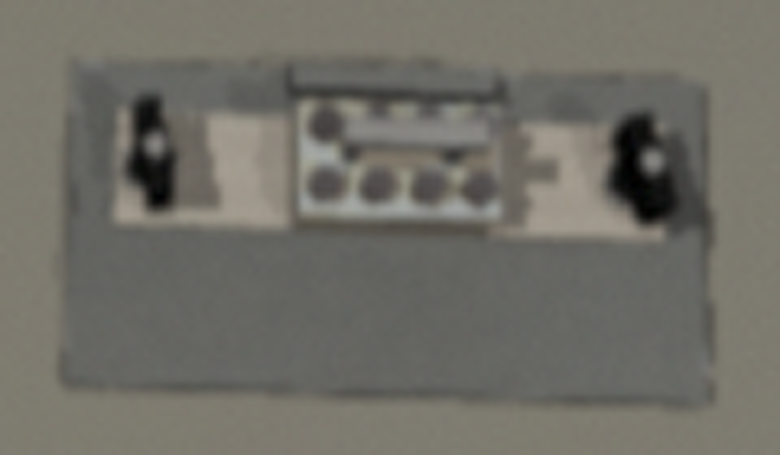

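View pics/c2.png

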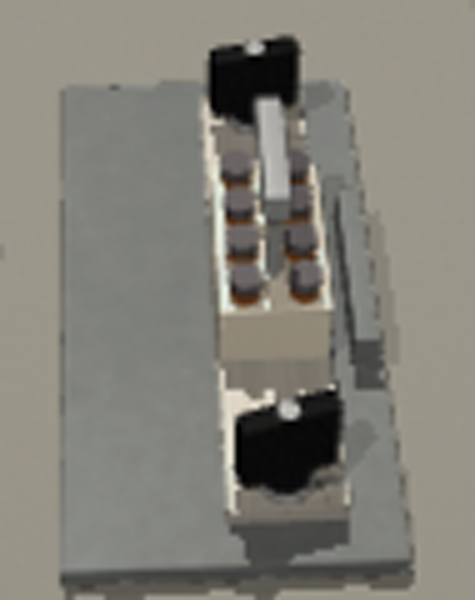

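View pics/c3.png

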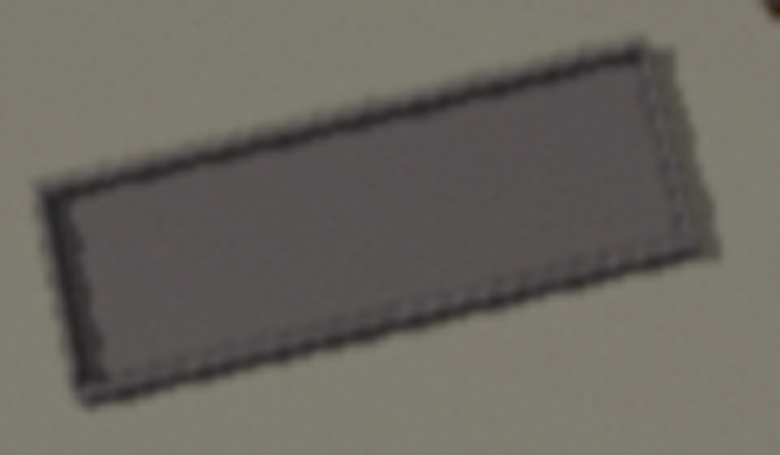

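Enlarged top crop: stud tops at full-image (298.9,212.6) and (375.5,214.6), handle centre at (339.3,210.2). Side view: stud tops at (286,234.4) and (292.8,306.8), handle at (289.2,254). Next, triangulation.

```bash
cat > h.py <<'E'
import numpy as np, cv2
from station import monitor, vision
def P(c): 
    K=np.array([[c["fx"],0,c["cx"]],[0,c["fy"],c["cy"]],[0,0,1]]); return K@np.asarray(c["extrinsics"])[:3]
def tri(c1,p1,c2,p2):
    X=cv2.triangulatePoints(P(c1),P(c2),np.array(p1,float).reshape(2,1),np.array(p2,float).reshape(2,1)).ravel(); X=X[:3]/X[3]
    r=[]
    for c,p in((c1,p1),(c2,p2)):
        q=P(c)@np.r_[X,1]; r.append(np.round(q[:2]/q[2]-p,1))
    return X,r
def onz(c,p,z):
    M=P(c); A=np.c_[M[:,:2],M[:,2]*z+M[:,3]]; X=np.linalg.solve(A,[p[0],p[1],1]); return X[:2]/X[2]
def proj(c,X):
    q=P(c)@np.r_[X,1]; return q[:2]/q[2]
E
python3 - <<'E'
from h import *
import pickle
np.set_printoptions(precision=4,suppress=True)
t=vision.read_camera("top");s=vision.read_camera("side")
pickle.dump((t,s),open("cams.pkl","wb"))
for n,a,b in(("L",(298.9,212.6),(286,234.4)),("R",(375.5,214.6),(292.8,306.8)),("H",(339.3,210.2),(289.2,254))): print(n,*tri(t,a,s,b))
f=lambda u,v,ox,oy:((u+.5)/6.5-.5+ox,(v+.5)/6.5-.5+oy)
print("nest");[print(onz(t,f(*p,275,190),.012)) for p in((72,62),(705,85),(712,402),(62,385))]
print("tray");q=[onz(t,f(*p,145,170),.022) for p in((45,188),(645,45),(712,252),(85,402))];print(q,np.mean(q,0))
for a,b in((0,1),(1,2),(2,3),(3,0)): d=q[b]-q[a];print(np.linalg.norm(d),np.degrees(np.arctan2(d[1],d[0])))
E
```

```text
L [ 0.5422 -0.0927  0.0676] [array([-0. , -0.5]), array([-0.6,  0.2])]
R [ 0.534  -0.3024  0.067 ] [array([-0. , -0.2]), array([-0.3,  0.1])]
H [ 0.5376 -0.1973  0.1103] [array([-0. , -0.2]), array([-0.3,  0.1])]
nest
[ 0.5931 -0.0586]
[ 0.58   -0.3392]
[ 0.439  -0.3332]
[ 0.4489 -0.0521]
tray
[array([0.5961, 0.3269]), array([0.6594, 0.0622]), array([0.5644, 0.0321]), array([0.5001, 0.3044])] [0.58   0.1814]
0.2721736121568205 -76.54996478419356
0.09971311208709131 -162.46692425626136
0.2797433444803692 103.27637973817043
0.09861328253629806 13.177738983431723
```

Studs are 210 mm apart with their midpoint at (0.538,-0.197), which matches the nest corners. Nest yaw is about -2.2°. I'll move to above the left knob with the jaw y axis turned towards world -y, leaving joint 6 room both ways.

```bash
cat >> h.py <<'E'
from scipy.spatial.transform import Rotation as Ro
def Rq(q): return Ro.from_quat([q[1],q[2],q[3],q[0]])
def goal(xyz,yaw,s=None):
    "yaw: world angle (deg) of tool y, tool down"
    s=s or monitor.state()
    R=Rq(s["tool_rot"]); y=np.array([np.cos(np.radians(yaw)),np.sin(np.radians(yaw)),0]); z=np.array([0,0,-1.]); x=np.cross(y,z)
    Rt=Ro.from_matrix(np.c_[x,y,z])
    print("xyz units",np.round(R.inv().apply(np.array(xyz)-s["tool_pos"])/.06,3),"rot units",np.round(np.degrees((R.inv()*Rt).as_rotvec())/6,2))
def st():
    s=monitor.state(); R=Rq(s["tool_rot"]).as_matrix()
    print("t",round(s["clock"],2),"p",np.round(s["tool_pos"],4),"yawy",round(np.degrees(np.arctan2(R[1,1],R[0,1])),2),"z",np.round(R[:,2],3),"q",np.round(s["qpos"],2),"F",np.round(s["wrist_force"],1),"T",np.round(s["ft_torque"],2),"w",round(s["width"],3))
E
python3 -m inch '{"xyz":[[-0.5,-0.4,0],[-1.05,-0.85,0],[-1.6,-1.3,0],[-2.2,-1.8,0],[-2.75,-2.25,0],[-3.3,-2.75,0],[-3.9,-3.2,0],[-4.5,-3.7,0]],"delta_rot":[[0,0,1.6],[0,0,3.3],[0,0,4.9],[0,0,6.6],[0,0,8.2],[0,0,9.9],[0,0,11.5],[0,0,13.2]]}' 0
python3 -c "
from h import *
st();goal((.542,-.093,.17),-90)"
```

```text
clock: 1.25
tool_pos: [0.3692, 0.21, 0.2085]
tool_rot: [0.0, 0.767, 0.641, 0.0]
wrist_force: [-0.1, 1.0, 0.6]
width: 1.001
t 1.25 p [0.3692 0.21   0.2085] yawy -10.24 z [ 0.  0. -1.] q [ 0.41  0.12  1.95 -0.    1.07  0.59] F [-0.1  1.   0.6] T [ 0.06 -0.02  0.01] w 1.001
xyz units [-4.457  3.732  0.642] rot units [ 0.   -0.   13.29]
```

```bash

python3 -m inch '{"xyz":[[-0.6,0.5,0.1],[-1.2,1.0,0.2],[-1.8,1.5,0.3],[-2.4,2.0,0.4],[-3.0,2.5,0.5],[-3.6,3.0,0.6],[-4.1,3.4,0.64],[-4.46,3.73,0.64]],"delta_rot":[[0,0,1.7],[0,0,3.4],[0,0,5.1],[0,0,6.8],[0,0,8.5],[0,0,10.2],[0,0,11.8],[0,0,13.3]]}'
python3 -c "
from h import *
st()
c=vision.read_camera('wrist');cv2.imwrite('pics/w1.png',c['color'])
import pickle;pickle.dump(c,open('w1.pkl','wb'))
print(proj(c,[.542,-.0927,.067]),proj(c,[.542,-.0927,.052]))"
```

```text
clock: 2.25
tool_pos: [0.5433, -0.0925, 0.1696]
tool_rot: [-0.0, 1.0, -0.001, -0.0]
wrist_force: [-0.1, -0.2, 0.9]
width: 1.0
t 2.25 p [ 0.5433 -0.0925  0.1696] yawy -90.09 z [-0.001  0.    -1.   ] q [-0.25  0.4   1.69 -0.    1.06  1.32] F [-0.1 -0.2  0.9] T [ 0.01 -0.   -0.  ] w 1.0
[280.26206864 201.30089444] [280.25802864 196.85120786]
```

View pics/w1.png

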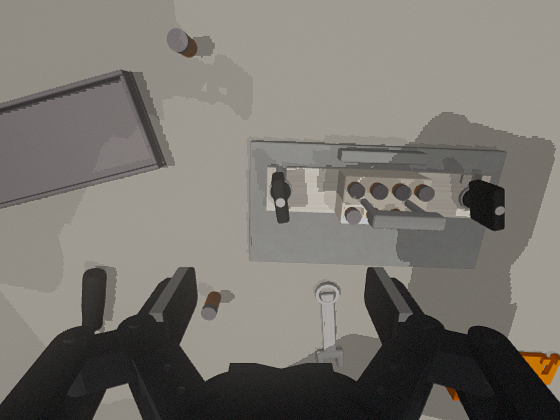

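The wrist view shows the left knob with its stud top at about (280,202), against a predicted (280.3,201.3). The right knob is at about (500,210) and the handle at (405,221). I'll zoom in for the wing yaw.

```bash
python3 - <<'E'
import cv2
t=cv2.imread("pics/w1.png")
a=cv2.resize(t[160:235,250:310],None,fx=7,fy=7,interpolation=cv2.INTER_CUBIC)
b=cv2.resize(t[160:235,455:515],None,fx=7,fy=7,interpolation=cv2.INTER_CUBIC)
cv2.imwrite("pics/c4.png",cv2.convertScaleAbs(cv2.hconcat([a,b[:, :370]]),alpha=1.3,beta=20))
E
```

```text
(no output)
```

View pics/c4.png

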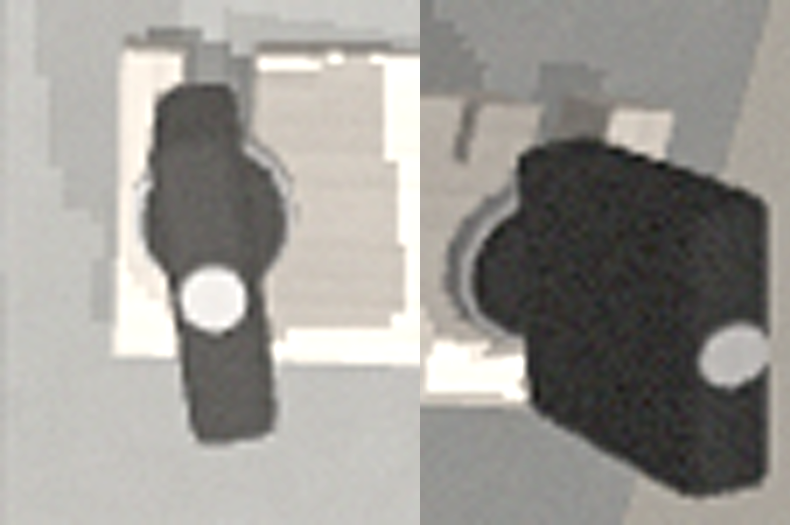

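```bash
python3 - <<'E'
from h import *
import pickle
c=pickle.load(open('w1.pkl','rb'))
f=lambda u,v,ox:((u+.5)/7-.5+ox,(v+.5)/7-.5+160)
for n,pts,ox in(("L",[(195,440),(275,432),(213,300)],250),("R",[(766,203),(766,480),(700,494),(733,355)],395)):
    print(n,[np.round(onz(c,f(u,v,ox),.067),4) for u,v in pts])
# overlay model
def wing(cx,cy,th):
    pts=[]
    a=np.array([np.cos(th),np.sin(th)]);b=np.array([-a[1],a[0]])
    return [np.r_[np.array([cx,cy])+sx*.022*a+sy*.006*b,z] for z in(.029,.067) for sx in(-1,1) for sy in(-1,1)]
for name,cx,cy,ox,d in(("L",.542,-.0927,250,(-8,-6,-4,-2,0)),("R",.534,-.3024,455,(-2,2,6,10,14,18))):
    img=cv2.resize(c["color"][160:235,ox:ox+60],None,fx=7,fy=7,interpolation=cv2.INTER_CUBIC)
    img=cv2.convertScaleAbs(img,alpha=1.5,beta=30); out=[]
    for th in d:
        im=img.copy();p=np.array([proj(c,w) for w in wing(cx,cy,np.radians(th))]); p=((p-[ox,160]+.5)*7).astype(np.int32)
        cv2.polylines(im,[cv2.convexHull(p)],True,(0,0,255),1);cv2.putText(im,str(th),(5,20),0,.7,(255,0,0),2);out.append(im[60:,100:420] if name=="L" else im[60:,:])
    o=cv2.hconcat(out);cv2.imwrite(f"pics/ov{name}.png",cv2.resize(o,None,fx=790/o.shape[1],fy=790/o.shape[1]))
E
```

```text
L [array([ 0.5204, -0.0899]), array([ 0.5216, -0.101 ]), array([ 0.5409, -0.0924])]
R [array([ 0.5542, -0.3026]), array([ 0.5141, -0.3124]), array([ 0.512 , -0.3036]), array([ 0.5327, -0.3033])]
```

View pics/ovL.png

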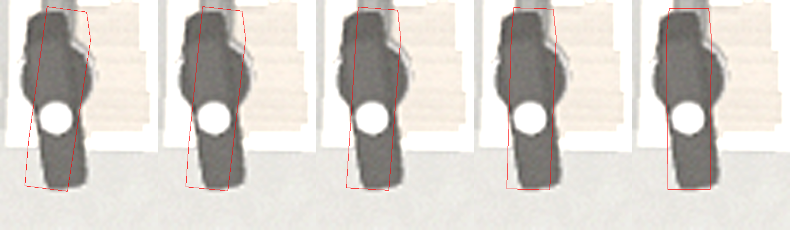

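View pics/ovR.png

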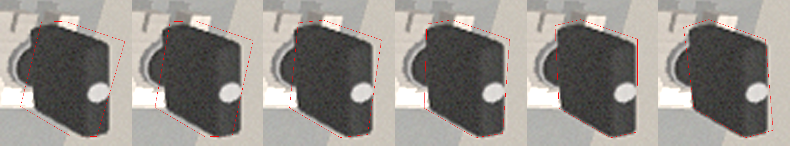

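The left wing's yaw is about +9° and the right's about +13.5°. Next: grip the left knob.

```bash

python3 -m inch '{"xyz":[[-0.03,0,0.3],[-0.03,0,0.7],[-0.03,0,1.1],[-0.03,0,1.5],[-0.03,0,1.9],[-0.03,0,2.15],[-0.03,0,2.23],[-0.03,0,2.23]],"delta_rot":[[0,0,-0.5],[0,0,-1.0],[0,0,-1.5],[0,0,-1.5],[0,0,-1.5],[0,0,-1.5],[0,0,-1.5],[0,0,-1.5]]}' 0.4 40
python3 -c "
from h import *
st();c=vision.read_camera('wrist');cv2.imwrite('pics/w2.png',c['color'])"
```

```text
clock: 3.3
tool_pos: [0.5413, -0.091, 0.0365]
tool_rot: [0.0, 0.997, 0.081, 0.0]
wrist_force: [0.3, -0.2, 0.1]
width: 0.591
t 3.3 p [ 0.5413 -0.091   0.0365] yawy -80.72 z [ 0. -0. -1.] q [-0.25  0.58  1.78 -0.    0.78  1.16] F [ 0.3 -0.2  0.1] T [-0.04 -0.   -0.03] w 0.591
```

View pics/w2.png

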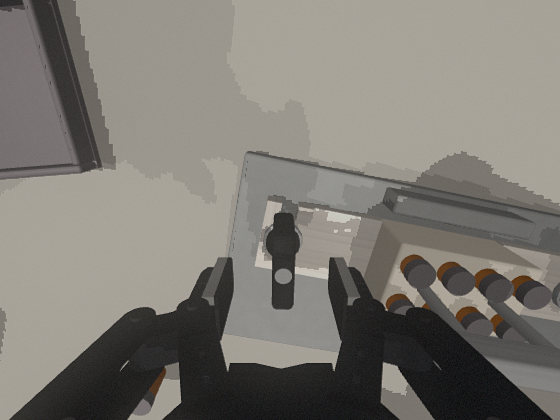

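The wing stands upright between the open pads, with the stud top at (283,277). Closing.

```bash

python3 -m inch '{"xyz":[[0,0.02,0],[0,0.02,0],[0,0.02,0],[0,0.02,0],[0,0.02,0],[0,0.02,0],[0,0.02,0],[0,0.02,0]],"delta_rot":[[0,0,0],[0,0,0],[0,0,0],[0,0,0],[0,0,0],[0,0,0],[0,0,0],[0,0,0]]}' 1 50
python3 -c "
from h import *
st()"
python3 -m inch '{"xyz":[[0,0.02,0],[0,0.02,-0.01],[0,0.02,-0.02],[0,0.02,-0.02],[0,0.02,-0.02],[0,0.02,-0.02],[0,0.02,-0.02],[0,0.02,-0.02]],"delta_rot":[[0,0,-0.7],[0,0,-1.4],[0,0,-2.1],[0,0,-2.8],[0,0,-2.8],[0,0,-2.8],[0,0,-2.8],[0,0,-2.8]]}'
python3 -c "
from h import *
st();c=vision.read_camera('wrist');cv2.imwrite('pics/w3.png',c['color'])"
```

```text
clock: 4.35
tool_pos: [0.5416, -0.0923, 0.0367]
tool_rot: [0.0, 0.997, 0.081, 0.0]
wrist_force: [-0.4, -0.7, 6.0]
width: 0.12
t 4.35 p [ 0.5416 -0.0923  0.0367] yawy -80.74 z [ 0.001 -0.    -1.   ] q [-0.25  0.58  1.78 -0.    0.78  1.16] F [-0.4 -0.7  6. ] T [ 0.01  0.26 -0.1 ] w 0.12
clock: 5.35
tool_pos: [0.5418, -0.0929, 0.0383]
tool_rot: [-0.0, 0.974, 0.226, 0.0]
wrist_force: [-2.7, 4.5, 12.4]
width: 0.12
t 5.35 p [ 0.5418 -0.0929  0.0383] yawy -63.93 z [ 0.001  0.001 -1.   ] q [-0.25  0.58  1.78  0.    0.78  0.86] F [-2.7  4.5 12.4] T [ 0.89  0.55 -0.1 ] w 0.12
```

View pics/w3.png

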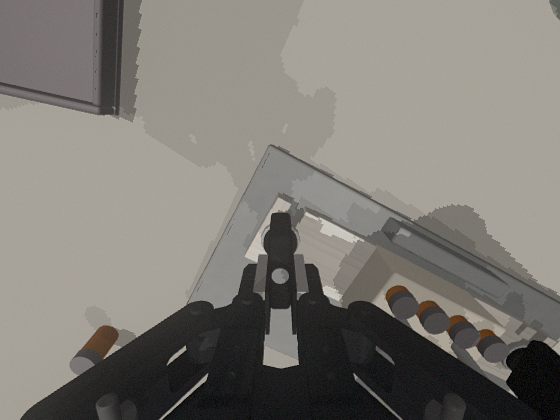

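It turned 17° freely anticlockwise and the wing followed, so the left knob has the ordinary thread. I'll finish the turn, rising with it.

```bash

python3 -m inch '{"xyz":[[0,0,-0.015],[0,0,-0.03],[0,0,-0.045],[0,0,-0.06],[0,0,-0.075],[0,0,-0.09],[0,0,-0.1],[0,0,-0.11]],"delta_rot":[[0,0,-1.35],[0,0,-2.7],[0,0,-4.05],[0,0,-5.4],[0,0,-6.75],[0,0,-8.1],[0,0,-9.4],[0,0,-10.4]]}'
python3 -c "
from h import *
st();c=vision.read_camera('wrist');cv2.imwrite('pics/w4.png',c['color'])"
```

```text
clock: 6.4
tool_pos: [0.5426, -0.0934, 0.0449]
tool_rot: [0.001, 0.715, 0.699, 0.001]
wrist_force: [0.6, 1.9, 8.5]
width: 0.12
t 6.4 p [ 0.5426 -0.0934  0.0449] yawy -1.32 z [ 0.003 -0.    -1.   ] q [-0.26  0.57  1.77  0.    0.79 -0.23] F [0.6 1.9 8.5] T [ 0.31 -0.21 -0.12] w 0.12
```

View pics/w4.png

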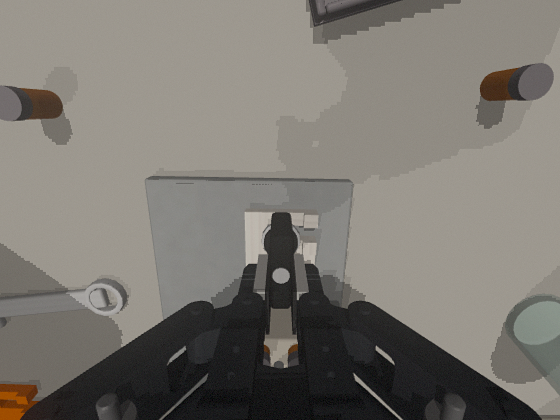

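Turned 79° (1.39 rad) with the torque still low. Releasing, then on to the right knob.

```bash

python3 -m inch '{"xyz":[[0,0,0],[0,0,0],[0,0,-0.4],[0,0,-1.2],[0,0,-2.0],[-0.5,-0.02,-2.1],[-1.2,-0.05,-2.1],[-2.0,-0.08,-2.1]],"delta_rot":[[0,0,0],[0,0,0],[0,0,0],[0,0,0],[0,0,1.5],[0,0,3.2],[0,0,4.9],[0,0,6.6]]}' 0.4
python3 -c "
from h import *
st();goal((.5333,-.3028,.036),-76.5)"
```

```text
clock: 7.45
tool_pos: [0.5332, -0.2141, 0.17]
tool_rot: [-0.0, 0.912, 0.411, -0.0]
wrist_force: [0.1, -0.2, 0.1]
width: 0.602
t 7.45 p [ 0.5332 -0.2141  0.17  ] yawy -41.44 z [-0.  0. -1.] q [-0.46  0.44  1.63 -0.    1.08  0.26] F [ 0.1 -0.2  0.1] T [0.03 0.03 0.04] w 0.602
xyz units [-1.107  0.979  2.233] rot units [-0.    0.    5.84]
```

```bash

python3 -m inch '{"xyz":[[-0.5,0.45,0],[-1.107,0.98,0],[-1.107,0.98,0.3],[-1.107,0.98,0.9],[-1.107,0.98,1.5],[-1.107,0.98,2.0],[-1.107,0.98,2.23],[-1.107,0.98,2.23]],"delta_rot":[[0,0,1.7],[0,0,3.4],[0,0,5.0],[0,0,5.84],[0,0,5.84],[0,0,5.84],[0,0,5.84],[0,0,5.84]]}'
python3 -c "
from h import *
st();c=vision.read_camera('wrist');cv2.imwrite('pics/w5.png',c['color'])"
```

```text
clock: 8.45
tool_pos: [0.5338, -0.3017, 0.0357]
tool_rot: [-0.0, 0.993, 0.12, -0.0]
wrist_force: [0.4, 0.4, 0.1]
width: 0.6
t 8.45 p [ 0.5338 -0.3017  0.0357] yawy -76.18 z [-0.001  0.001 -1.   ] q [-0.59  0.68  1.6  -0.    0.87  0.74] F [0.4 0.4 0.1] T [-0.05 -0.01 -0.02] w 0.6
```

View pics/w5.png

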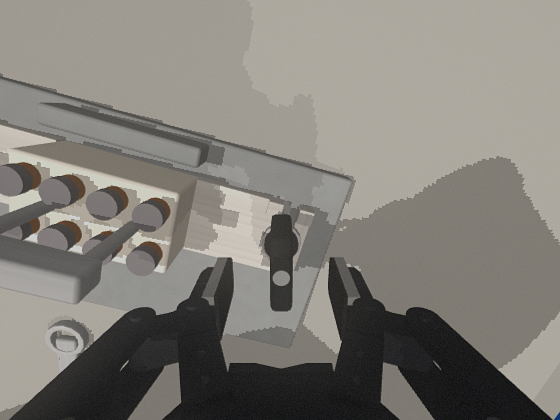

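The wing is aligned between the pads, with the stud at (281,278). Closing, then feeling clockwise.

```bash

python3 -m inch '{"xyz":[[0,0.01,0],[0,0.01,0],[0,0.01,0],[0,0.01,0],[0,0.01,0],[0,0.01,0],[0,0.01,0],[0,0.01,0]],"delta_rot":[[0,0,0],[0,0,0],[0,0,0],[0,0,0],[0,0,0],[0,0,0.7],[0,0,1.4],[0,0,2.1]]}' 1 50
python3 -c "
from h import *
st()"
python3 -m inch '{"xyz":[[0,0,-0.01],[0,0,-0.02],[0,0,-0.02],[0,0,-0.02],[0,0,-0.02],[0,0,-0.02],[0,0,-0.02],[0,0,-0.02]],"delta_rot":[[0,0,0.7],[0,0,1.0],[0,0,1.0],[0,0,1.0],[0,0,1.0],[0,0,1.0],[0,0,1.0],[0,0,1.0]]}'
python3 -c "
from h import *
st();c=vision.read_camera('wrist');cv2.imwrite('pics/w6.png',c['color'])"
```

```text
clock: 9.5
tool_pos: [0.5347, -0.3025, 0.0381]
tool_rot: [0.0, 1.0, 0.01, 0.001]
wrist_force: [-5.1, 5.3, 17.3]
width: 0.118
t 9.5 p [ 0.5347 -0.3025  0.0381] yawy -88.88 z [ 0.001 -0.    -1.   ] q [-0.59  0.67  1.6   0.    0.87  0.96] F [-5.1  5.3 17.3] T [0.87 0.89 0.16] w 0.118
clock: 10.5
tool_pos: [0.5346, -0.3024, 0.0389]
tool_rot: [0.0, 0.999, -0.041, 0.0]
wrist_force: [-2.5, 3.7, 11.5]
width: 0.12
t 10.5 p [ 0.5346 -0.3024  0.0389] yawy -94.75 z [ 0.001 -0.    -1.   ] q [-0.59  0.67  1.6   0.    0.87  1.06] F [-2.5  3.7 11.5] T [0.66 0.55 0.09] w 0.12
```

View pics/w6.png

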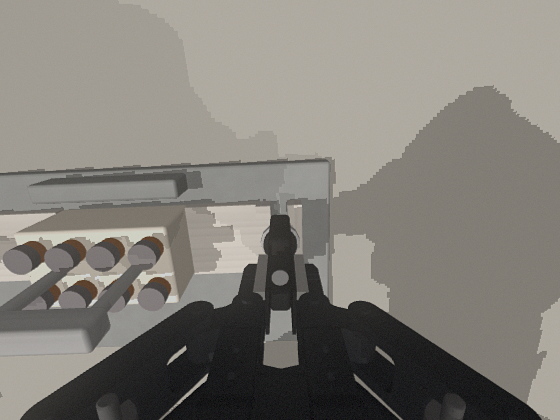

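Clockwise turns freely (18.5°, about 0.09 N m). Continuing.

```bash

python3 -m inch '{"xyz":[[0,0,-0.015],[0,0,-0.03],[0,0,-0.045],[0,0,-0.06],[0,0,-0.075],[0,0,-0.09],[0,0,-0.105],[0,0,-0.11]],"delta_rot":[[0,0,1.3],[0,0,2.6],[0,0,3.9],[0,0,5.2],[0,0,6.5],[0,0,7.8],[0,0,9.1],[0,0,10.3]]}'
python3 -c "
from h import *
st();c=vision.read_camera('wrist');cv2.imwrite('pics/w7.png',c['color'])"
```

```text
clock: 11.55
tool_pos: [0.5343, -0.3026, 0.0454]
tool_rot: [0.0, 0.835, -0.55, 0.0]
wrist_force: [-4.2, 3.0, 13.2]
width: 0.12
t 11.55 p [ 0.5343 -0.3026  0.0454] yawy -156.79 z [ 0. -0. -1.] q [-0.59  0.66  1.6  -0.    0.88  2.15] F [-4.2  3.  13.2] T [0.56 0.93 0.21] w 0.12
```

View pics/w7.png

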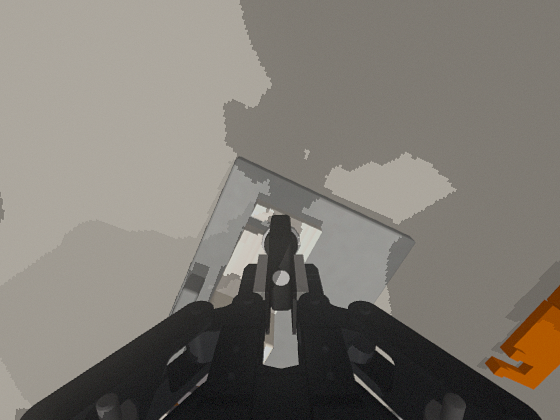

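Turned 80.6° (1.41 rad). Releasing, rising, turning back and checking the knobs from above.

```bash

python3 -m inch '{"xyz":[[0,0,0],[0,0,0],[0,0,-0.4],[0,0,-1.2],[0,0,-2.0],[0,0,-2.4],[0,0,-2.4],[0,0,-2.4]],"delta_rot":[[0,0,0],[0,0,0],[0,0,0],[0,0,-1],[0,0,-2.7],[0,0,-4.4],[0,0,-6.1],[0,0,-7.8]]}' 0.3
python3 -c "
from h import *
st();goal((.5378,-.1975,.18),-2.2)
c=vision.read_camera('top');s=vision.read_camera('side')
cv2.imwrite('pics/t1.png',cv2.hconcat([cv2.resize(c['color'][190:260,275:395],(480,280),interpolation=2),cv2.resize(s['color'][225:345,235:330],(222,280),interpolation=2)]))"
```

```text
clock: 12.6
tool_pos: [0.5343, -0.3025, 0.1883]
tool_rot: [0.0, 0.986, -0.169, 0.0]
wrist_force: [0.4, -0.3, 0.2]
width: 0.701
t 12.6 p [ 0.5343 -0.3025  0.1883] yawy -109.42 z [ 0. -0. -1.] q [-0.59  0.49  1.5   0.    1.16  1.32] F [ 0.4 -0.3  0.2] T [ 0.01 -0.05  0.02] w 0.701
xyz units [-0.526 -1.67   0.137] rot units [ 1.000e-02 -0.000e+00 -1.787e+01]
```

View pics/t1.png

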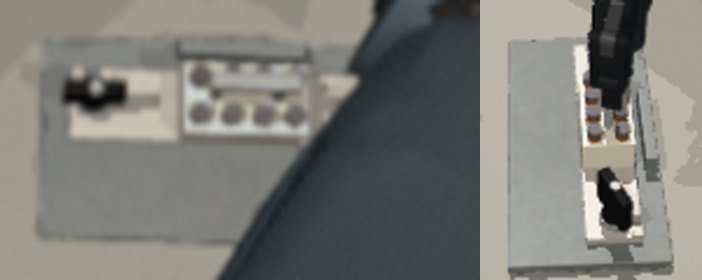

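The left wing now lies across its stud (95,93 in this mosaic), the right knob has turned too, and the carrier is still seated. On to the handle.

```bash

python3 -m inch '{"xyz":[[-0.1,-0.3,0],[-0.2,-0.7,0],[-0.3,-1.1,0],[-0.4,-1.4,0],[-0.526,-1.67,0],[-0.526,-1.67,0],[-0.526,-1.67,0],[-0.526,-1.67,0]],"delta_rot":[[0,0,-1.7],[0,0,-3.4],[0,0,-5.1],[0,0,-6.8],[0,0,-8.5],[0,0,-10.2],[0,0,-11.9],[0,0,-13.6]]}'
python3 -c "
from h import *
st();goal((.5378,-.1975,.0853),-2.2)
c=vision.read_camera('wrist');cv2.imwrite('pics/w8.png',c['color'])
import pickle;pickle.dump(c,open('w8.pkl','wb'));print(proj(c,[.5378,-.1975,.112]))"
```

```text
clock: 13.7
tool_pos: [0.5384, -0.1975, 0.1879]
tool_rot: [-0.0, 0.858, 0.514, -0.0]
wrist_force: [-0.4, -0.2, 0.4]
width: 0.697
t 13.7 p [ 0.5384 -0.1975  0.1879] yawy -28.1 z [-0.  0. -1.] q [-0.43  0.41  1.61 -0.    1.12  0.06] F [-0.4 -0.2  0.4] T [ 0.    0.03 -0.01] w 0.697
xyz units [-0.005 -0.008  1.71 ] rot units [-0.   -0.   -4.32]
[280.60765668 209.75361444]
```

View pics/w8.png

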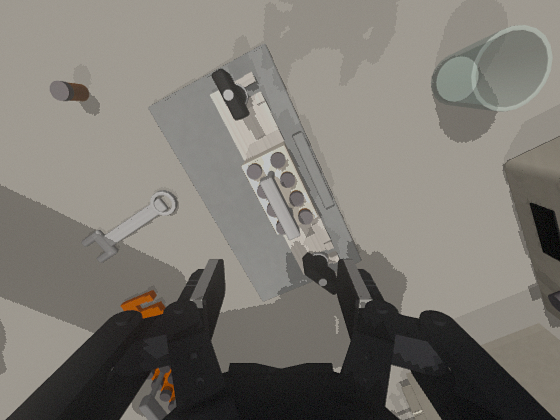

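The handle runs from (263,175) to (295,238); its centre (280,208) matches the prediction. Descending.

```bash

python3 -m inch '{"xyz":[[0,0,0],[0,0,0.1],[0,0,0.4],[0,0,0.8],[0,0,1.2],[0,0,1.55],[0,0,1.7],[0,0,1.7]],"delta_rot":[[0,0,-1.7],[0,0,-3.2],[0,0,-4.32],[0,0,-4.32],[0,0,-4.32],[0,0,-4.32],[0,0,-4.32],[0,0,-4.32]]}'
python3 -c "
from h import *
st();goal((.5378,-.1975,.0853),-2.2)
c=vision.read_camera('wrist');cv2.imwrite('pics/w9.png',c['color'])"
```

```text
clock: 14.75
tool_pos: [0.5383, -0.1975, 0.0858]
tool_rot: [-0.0, 0.722, 0.692, -0.0]
wrist_force: [0.6, -0.3, 0.8]
width: 0.702
t 14.75 p [ 0.5383 -0.1975  0.0858] yawy -2.4 z [-0.001  0.    -1.   ] q [-0.43  0.54  1.69 -0.    0.91 -0.39] F [ 0.6 -0.3  0.8] T [ 0.03  0.04 -0.02] w 0.702
xyz units [-0.001 -0.009  0.009] rot units [-0.01 -0.   -0.03]
```

View pics/w9.png

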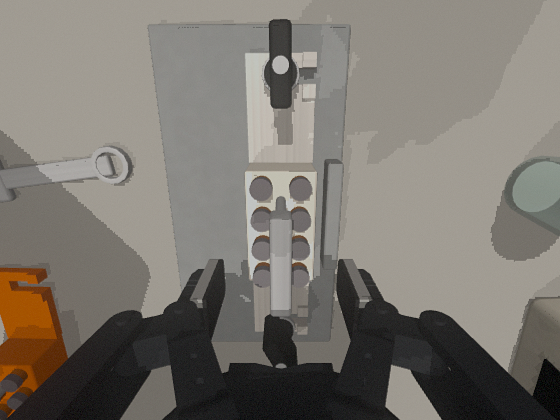

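The bar is centred between the jaws and aligned with them. Closing.

```bash

python3 -m inch '{"xyz":[[0,0,0],[0,0,0],[0,0,0],[0,0,0],[0,0,0],[0,0,0],[0,0,0],[0,0,0]],"delta_rot":[[0,0,0],[0,0,0],[0,0,0],[0,0,0],[0,0,0],[0,0,0],[0,0,0],[0,0,0]]}' 1 70
python3 -c "
from h import *
st()"
```

```text
clock: 15.8
tool_pos: [0.5385, -0.1976, 0.0866]
tool_rot: [0.0, 0.721, 0.693, 0.0]
wrist_force: [-2.4, 0.1, 5.8]
width: 0.093
t 15.8 p [ 0.5385 -0.1976  0.0866] yawy -2.26 z [ 0. -0. -1.] q [-0.43  0.54  1.69 -0.    0.91 -0.39] F [-2.4  0.1  5.8] T [ 0.07  0.43 -0.  ] w 0.093
```

```bash

python3 -m inch '{"xyz":[[0,-0.08,0],[0,-0.22,0],[0,-0.38,0],[0,-0.55,0],[0,-0.72,0],[0,-0.88,0],[0,-1.0,0],[0,-1.07,0]],"delta_rot":[[0,0,0],[0,0,0],[0,0,0],[0,0,0],[0,0,0],[0,0,0],[0,0,0],[0,0,0]]}'
python3 -c "
from h import *
st()
c=vision.read_camera('wrist');cv2.imwrite('pics/w10.png',c['color'])
s=vision.read_camera('side');cv2.imwrite('pics/s10.png',s['color'])"
```

```text
clock: 16.8
tool_pos: [0.4735, -0.1948, 0.0858]
tool_rot: [-0.0, 0.721, 0.693, -0.0]
wrist_force: [0.4, 0.2, 0.5]
width: 0.002
t 16.8 p [ 0.4735 -0.1948  0.0858] yawy -2.25 z [-0.001  0.    -1.   ] q [-0.48  0.45  1.85 -0.    0.84 -0.44] F [0.4 0.2 0.5] T [0.01 0.   0.02] w 0.002
```

View pics/w10.png

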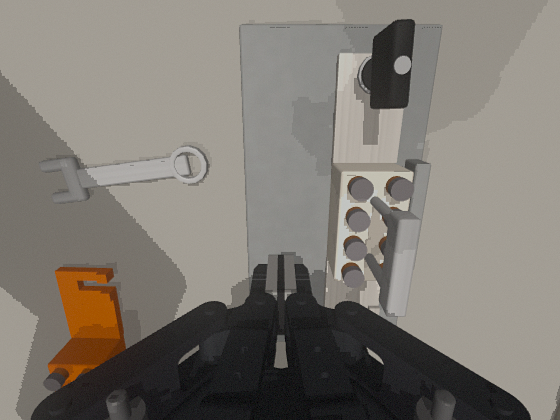

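View pics/s10.png

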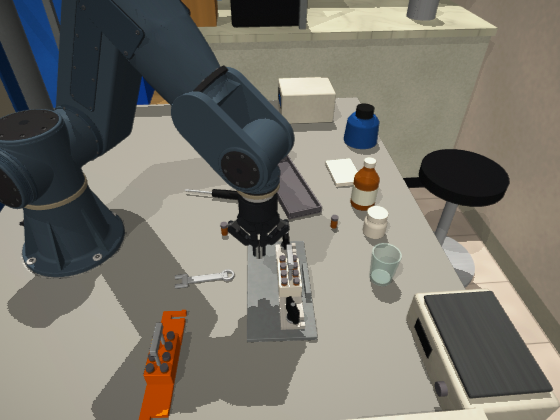

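The grip did not hold: width went to 0.002 and the carrier stayed seated. I need the handle's true height and place, so I'll measure from two wrist positions.

```bash
python3 - <<'E'
from h import *
import pickle
c=vision.read_camera('wrist');pickle.dump(c,open('w10.pkl','wb'))
w8=pickle.load(open('w8.pkl','rb'))
a=cv2.resize(c['color'][195:325,355:425],None,fx=4.6,fy=4.6,interpolation=2)
b=cv2.resize(w8['color'][155:255,240:320],None,fx=5.5,fy=5.5,interpolation=2)
cv2.imwrite('pics/c10.png',a);cv2.imwrite('pics/c8.png',b)
t=vision.read_camera('top');cv2.imwrite('pics/t10.png',cv2.resize(t['color'][190:260,275:395],None,fx=6.5,fy=6.5,interpolation=2))
E
```

```text
(no output)
```

View pics/c10.png

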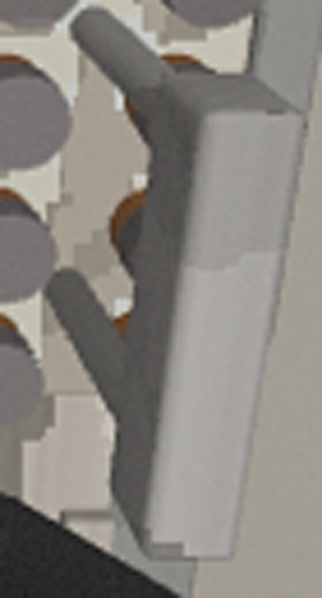

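View pics/c8.png

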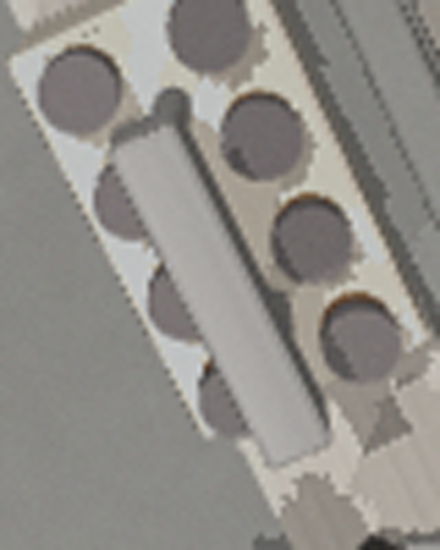

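View pics/t10.png

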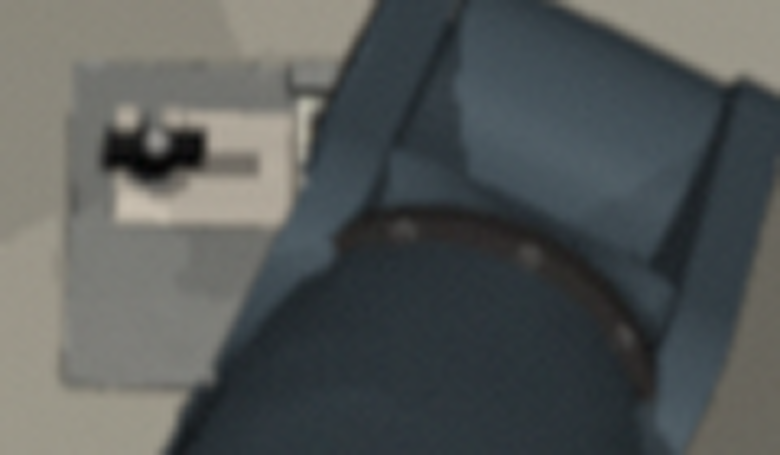

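```bash
python3 - <<'E'
from h import *
import pickle
c=pickle.load(open('w10.pkl','rb'));w=pickle.load(open('w8.pkl','rb'))
f=lambda p,k,o:((p[0]+.5)/k-.5+o[0],(p[1]+.5)/k-.5+o[1])
A=[(205,112),(302,112),(237,556),(150,550)];B=[(115,150),(175,125),(328,435),(275,465)]
X=[]
for a,b in zip(A,B):
    x,r=tri(c,f(a,4.6,(355,195)),w,f(b,5.5,(240,155)));print(np.round(x,4),r);X.append(x)
print(np.mean(X,0))
E
```

```text
[ 0.5343 -0.1679  0.1103] [array([-0.1,  0.3]), array([-0. , -0.2])]
[ 0.5445 -0.1683  0.1113] [array([-0.3,  0.9]), array([-0.1, -0.6])]
[ 0.542  -0.2245  0.1139] [array([ 0.1, -0.2]), array([-0. ,  0.1])]
[ 0.532  -0.2256  0.1117] [array([-0.4,  0.7]), array([ 0. , -0.5])]
[ 0.53822442 -0.19658051  0.11178028]
```

The handle measures (0.538,-0.197) with its top at 0.112, as assumed, so the grasp was well placed. The pull must have met a jam that forced the jaws over the bar. I'll look at the washers and lips.

```bash
python3 - <<'E'
from h import *
import pickle
c=pickle.load(open('w10.pkl','rb'));w=pickle.load(open('w8.pkl','rb'))
def e(i):return cv2.convertScaleAbs(i,alpha=1.6,beta=10)
a=e(cv2.resize(c['color'][10:180,320:440],(420,595),interpolation=2))
b=e(cv2.resize(w['color'][55:155,205:285],(370,462),interpolation=2));b=cv2.copyMakeBorder(b,0,595-462,0,0,0)
cv2.imwrite('pics/c11.png',cv2.hconcat([a,b]))
s=vision.read_camera('side');cv2.imwrite('pics/c12.png',e(cv2.resize(s['color'][225:345,235:330],(475,600),interpolation=2)))
w7=e(cv2.resize(w['color'][215:315,265:365],(590,590),interpolation=2));cv2.imwrite('pics/c13.png',w7)
E
```

```text
(no output)
```

View pics/c11.png

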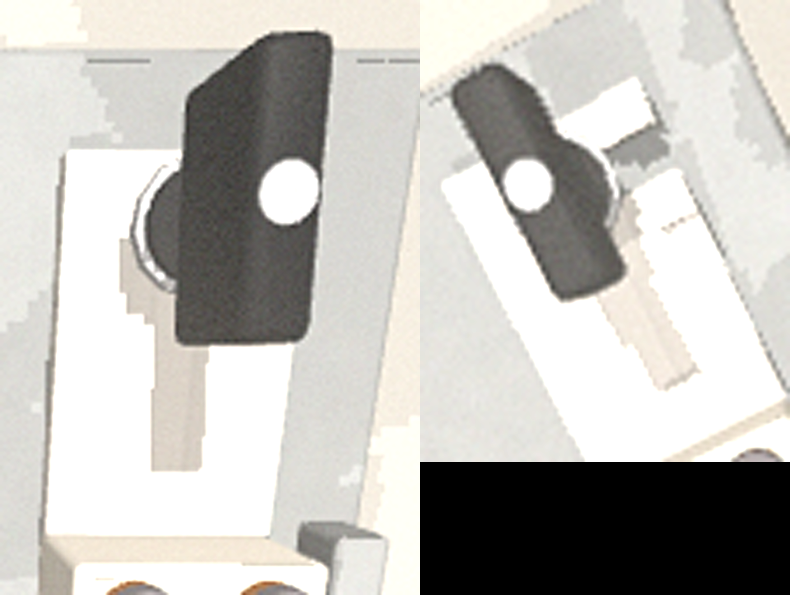

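View pics/c12.png

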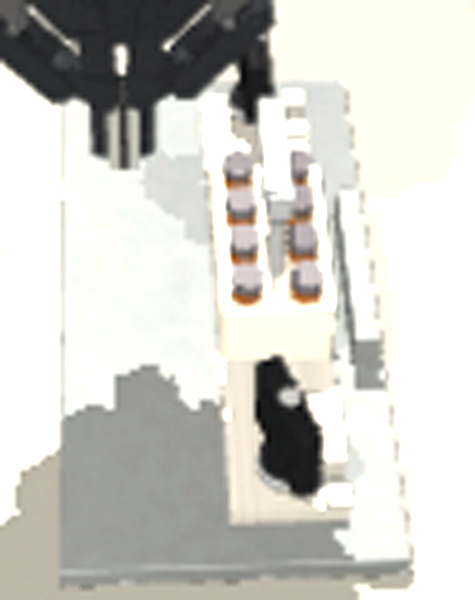

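View pics/c13.png

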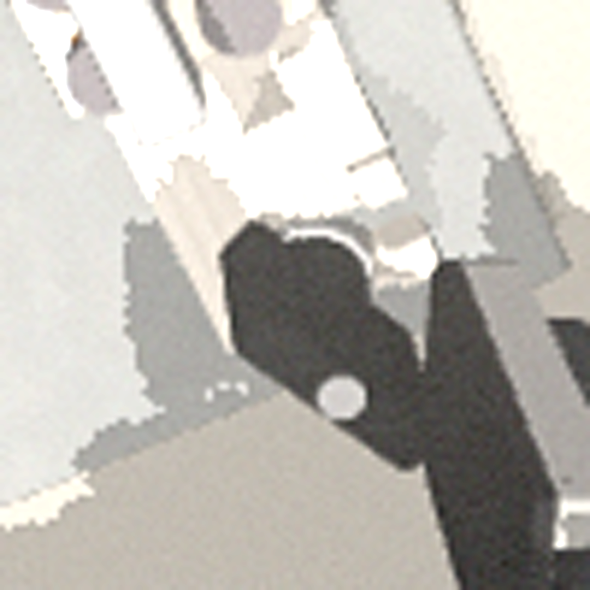

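Both wings really are turned and raised, so the carrier probably tipped about its front edge and its lips caught. I'll re-grip lower and harder, then pull in small steps while watching the force.

```bash

python3 -m inch '{"xyz":[[0,0,-0.4],[0,0,-0.9],[0,0.3,-1.0],[0,0.7,-1.0],[0,1.07,-1.0],[0,1.07,-0.6],[0,1.07,-0.1],[0,1.07,0.08]],"delta_rot":[[0,0,0],[0,0,0],[0,0,0],[0,0,0],[0,0,0],[0,0,0],[0,0,0],[0,0,0]]}' 0.3 110
python3 -c "
from h import *
st()"
python3 -m inch '{"xyz":[[0,0,0],[0,0,0],[0,0,0],[0,0,0],[0,0,0],[0,0,0],[0,0,0],[0,0,0]],"delta_rot":[[0,0,0],[0,0,0],[0,0,0],[0,0,0],[0,0,0],[0,0,0],[0,0,0],[0,0,0]]}' 1 110
python3 -c "
from h import *
st();c=vision.read_camera('wrist');cv2.imwrite('pics/w11.png',c['color'])"
```

```text
clock: 18.05
tool_pos: [0.5377, -0.1972, 0.0796]
tool_rot: [-0.001, 0.721, 0.693, -0.001]
wrist_force: [0.4, 0.2, -0.0]
width: 0.696
t 18.05 p [ 0.5377 -0.1972  0.0796] yawy -2.25 z [-0.002  0.001 -1.   ] q [-0.43  0.55  1.7  -0.    0.9  -0.39] F [ 0.4  0.2 -0. ] T [-0.03 -0.   -0.04] w 0.696
clock: 19.05
tool_pos: [0.5392, -0.1978, 0.0826]
tool_rot: [0.001, 0.721, 0.693, 0.0]
wrist_force: [-0.2, 0.4, 6.0]
width: 0.092
t 19.05 p [ 0.5392 -0.1978  0.0826] yawy -2.25 z [ 0.002 -0.001 -1.   ] q [-0.43  0.55  1.69  0.    0.9  -0.39] F [-0.2  0.4  6. ] T [ 0.13  0.04 -0.06] w 0.092
```

View pics/w11.png

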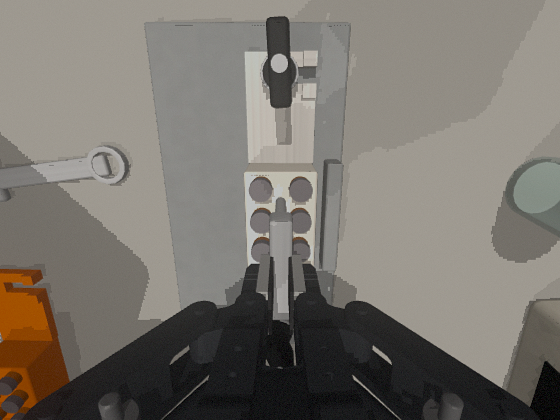

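```bash

python3 -m inch '{"xyz":[[0,-0.03,0],[0,-0.06,0],[0,-0.1,0],[0,-0.13,0],[0,-0.16,0],[0,-0.2,0],[0,-0.2,0],[0,-0.2,0]],"delta_rot":[[0,0,0],[0,0,0],[0,0,0],[0,0,0],[0,0,0],[0,0,0],[0,0,0],[0,0,0]]}'
python3 -c "
from h import *
st();c=vision.read_camera('wrist');cv2.imwrite('pics/w12.png',c['color'])
s=vision.read_camera('side');cv2.imwrite('pics/c14.png',cv2.resize(s['color'][205:345,215:330],(475,580),interpolation=2))"
```

```text
clock: 20.1
tool_pos: [0.5268, -0.1973, 0.0826]
tool_rot: [0.001, 0.721, 0.693, 0.0]
wrist_force: [-1.6, 2.1, 10.7]
width: 0.091
t 20.1 p [ 0.5268 -0.1973  0.0826] yawy -2.25 z [ 0.001 -0.001 -1.   ] q [-0.44  0.53  1.72 -0.    0.88 -0.4 ] F [-1.6  2.1 10.7] T [0.16 0.37 0.03] w 0.091
```

View pics/w12.png

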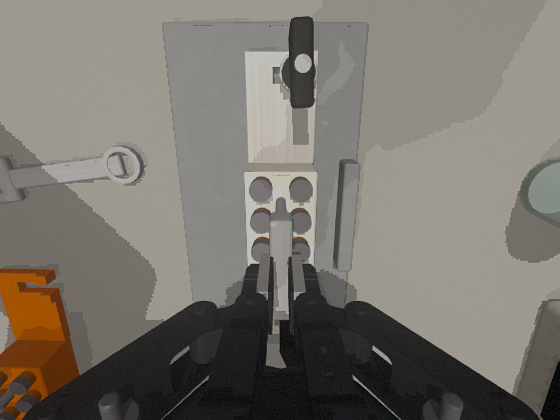

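View pics/c14.png

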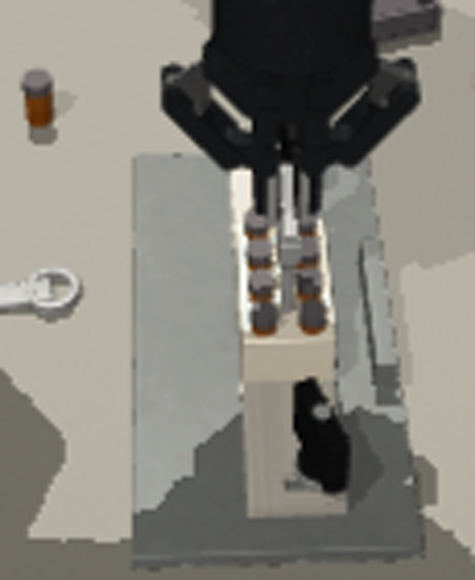

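It slid 12 mm cleanly. Continuing in steps.

```bash

python3 -m inch '{"xyz":[[0,-0.04,0],[0,-0.08,0],[0,-0.12,0],[0,-0.16,0],[0,-0.2,0],[0,-0.25,0],[0,-0.3,0],[0,-0.3,0]],"delta_rot":[[0,0,0],[0,0,0],[0,0,0],[0,0,0],[0,0,0],[0,0,0],[0,0,0],[0,0,0]]}'
python3 -c "
from h import *
st();c=vision.read_camera('wrist');cv2.imwrite('pics/w13.png',c['color'])"
```

```text
clock: 21.2
tool_pos: [0.5144, -0.1971, 0.0849]
tool_rot: [0.006, 0.721, 0.693, 0.004]
wrist_force: [18.6, 7.9, 12.0]
width: 0.091
t 21.2 p [ 0.5144 -0.1971  0.0849] yawy -2.31 z [ 0.015 -0.004 -1.   ] q [-0.45  0.5   1.76  0.    0.86 -0.41] F [18.6  7.9 12. ] T [ 1.32 -4.1   0.07] w 0.091
```

View pics/w13.png

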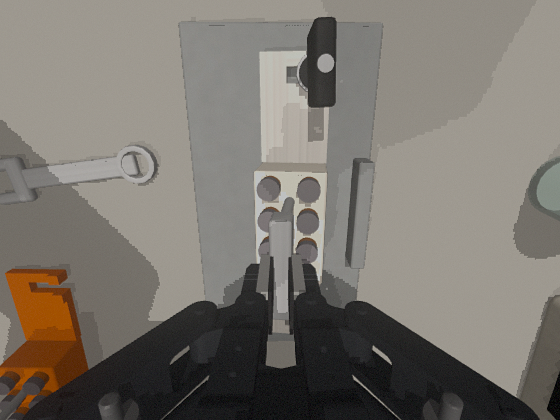

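The carrier has tipped and its lips have caught: Fx is 18 N, and the grip is pressing it down by about 12 N. I'll back off, relieve the downward force until the carrier is almost weightless, then drag again.

```bash

python3 -m inch '{"xyz":[[0,0.05,0],[0,0.12,0],[0,0.2,0],[0,0.27,0],[0,0.3,-0.02],[0,0.3,-0.04],[0,0.3,-0.04],[0,0.3,-0.04]],"delta_rot":[[0,0,0],[0,0,0],[0,0,0],[0,0,0],[0,0,0],[0,0,0],[0,0,0],[0,0,0]]}'
python3 -c "
from h import *
st();c=vision.read_camera('wrist');cv2.imwrite('pics/w14.png',c['color'])"
```

```text
clock: 22.25
tool_pos: [0.526, -0.1969, 0.0832]
tool_rot: [-0.001, 0.721, 0.693, -0.0]
wrist_force: [0.2, 1.0, -5.4]
width: 0.09
t 22.25 p [ 0.526  -0.1969  0.0832] yawy -2.25 z [-0.001  0.    -1.   ] q [-0.44  0.53  1.72  0.    0.89 -0.4 ] F [ 0.2  1.  -5.4] T [-0.03  0.03  0.  ] w 0.09
```

View pics/w14.png

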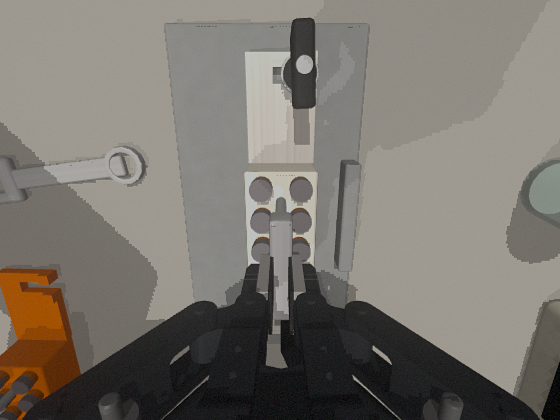

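Fz is about -5 N and the moments are near zero, so the carrier hangs almost weightless. Dragging again in a short step.

```bash

python3 -m inch '{"xyz":[[0,0,0.01],[0,-0.02,0.01],[0,-0.05,0.01],[0,-0.08,0.01],[0,-0.11,0.01],[0,-0.14,0.01],[0,-0.16,0.01],[0,-0.16,0.01]],"delta_rot":[[0,0,0],[0,0,0],[0,0,0],[0,0,0],[0,0,0],[0,0,0],[0,0,0],[0,0,0]]}'
python3 -c "
from h import *
st();c=vision.read_camera('wrist');cv2.imwrite('pics/w15.png',c['color'])
s=vision.read_camera('side');cv2.imwrite('pics/c15.png',cv2.resize(s['color'][285:345,255:330],(750,600),interpolation=2))"
```

```text
clock: 23.3
tool_pos: [0.5168, -0.1967, 0.083]
tool_rot: [0.0, 0.721, 0.693, 0.0]
wrist_force: [0.9, -0.4, -4.8]
width: 0.088
t 23.3 p [ 0.5168 -0.1967  0.083 ] yawy -2.25 z [ 0. -0. -1.] q [-0.45  0.52  1.75  0.    0.88 -0.41] F [ 0.9 -0.4 -4.8] T [-0.08  0.07  0.05] w 0.088
```

View pics/w15.png

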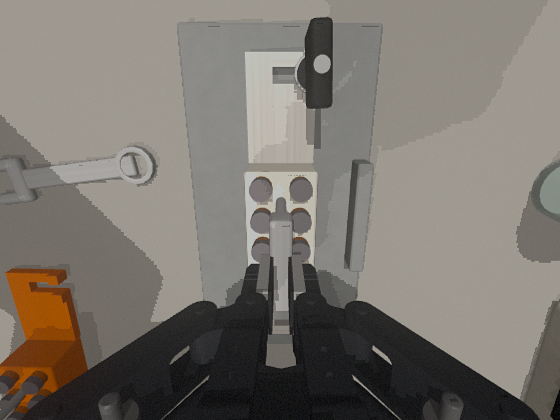

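View pics/c15.png

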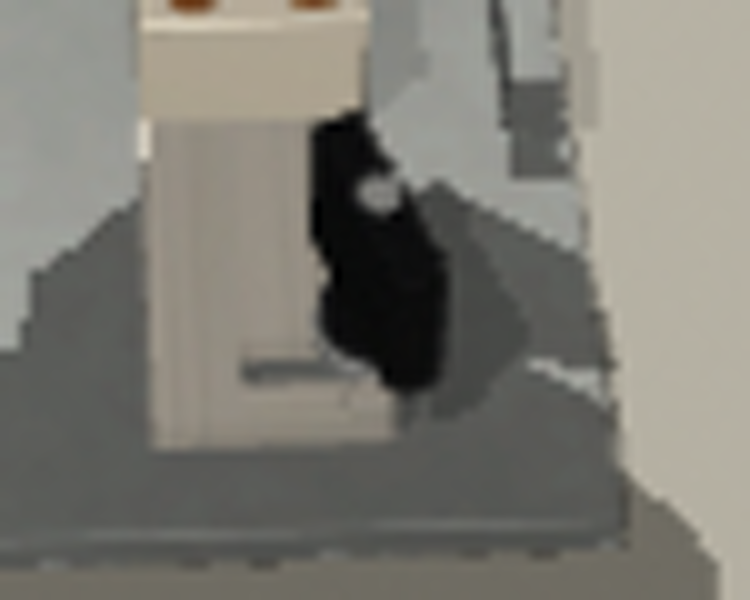

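It now slides freely past the washers (TCP x 0.517, carrier level, force small). On to 65 mm total.

```bash

python3 -m inch '{"xyz":[[0,-0.06,0],[0,-0.15,0],[0,-0.25,0],[0,-0.35,0],[0,-0.45,0],[0,-0.56,0],[0,-0.66,0],[0,-0.75,0]],"delta_rot":[[0,0,0],[0,0,0],[0,0,0],[0,0,0],[0,0,0],[0,0,0],[0,0,0],[0,0,0]]}'
python3 -c "
from h import *
st();c=vision.read_camera('wrist');cv2.imwrite('pics/w16.png',c['color'])
s=vision.read_camera('side');cv2.imwrite('pics/s16.png',s['color'])"
```

```text
clock: 24.4
tool_pos: [0.4715, -0.1949, 0.083]
tool_rot: [0.0, 0.721, 0.693, 0.0]
wrist_force: [0.7, 0.7, -5.7]
width: 0.089
t 24.4 p [ 0.4715 -0.1949  0.083 ] yawy -2.25 z [ 0. -0. -1.] q [-0.48  0.45  1.86  0.    0.83 -0.44] F [ 0.7  0.7 -5.7] T [0.05 0.02 0.03] w 0.089
```

View pics/w16.png

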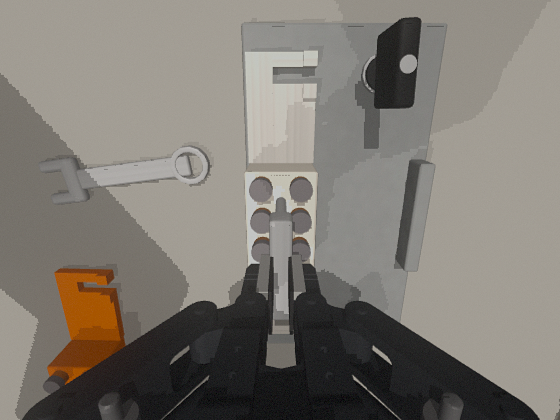

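View pics/s16.png

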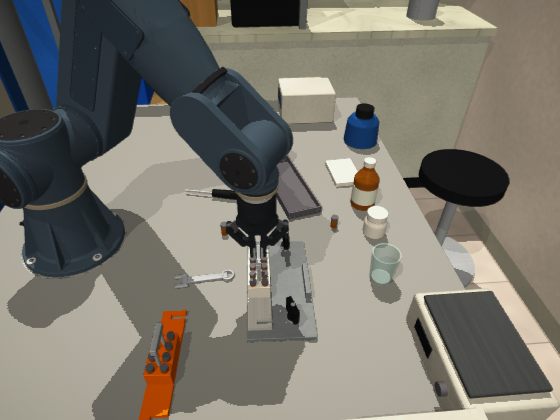

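The carrier is clear of the studs (left ear at (280,75), knob at (400,75)). Lifting.

```bash

python3 -m inch '{"xyz":[[0,0,-0.1],[0,0,-0.3],[0,0,-0.55],[0,0,-0.8],[0,0,-1.05],[0,0,-1.3],[0,0,-1.5],[0,0,-1.6]],"delta_rot":[[0,0,0],[0,0,0],[0,0,0],[0,0,0],[0,0,0],[0,0,0],[0,0,0],[0,0,0]]}'
python3 -c "
from h import *
st();goal((.58,.1814,.18),13.4)"
```

```text
clock: 25.5
tool_pos: [0.472, -0.195, 0.1798]
tool_rot: [0.0, 0.721, 0.693, 0.0]
wrist_force: [-0.4, -0.2, -5.0]
width: 0.092
t 25.5 p [ 0.472  -0.195   0.1798] yawy -2.25 z [ 0.001 -0.    -1.   ] q [-0.48  0.31  1.78  0.    1.04 -0.44] F [-0.4 -0.2 -5. ] T [ 0.02  0.01 -0.01] w 0.092
xyz units [ 6.339e+00  1.552e+00 -4.000e-03] rot units [ 0.01  0.   -2.61]
```

```bash

python3 -m inch '{"xyz":[[0.1,0.03,0],[0.4,0.1,0],[0.8,0.2,0],[1.3,0.32,0],[1.8,0.45,0],[2.3,0.57,0],[2.8,0.7,0],[3.3,0.82,0]],"delta_rot":[[0,0,-0.1],[0,0,-0.2],[0,0,-0.4],[0,0,-0.7],[0,0,-1.0],[0,0,-1.3],[0,0,-1.6],[0,0,-1.9]]}'
python3 -c "
from h import *
st();goal((.58,.1814,.18),13.4)"
```

```text
clock: 26.5
tool_pos: [0.5286, 0.0033, 0.1784]
tool_rot: [-0.001, 0.648, 0.762, -0.0]
wrist_force: [-0.0, 0.1, -4.9]
width: 0.092
t 26.5 p [0.5286 0.0033 0.1784] yawy 9.27 z [-0.001  0.    -1.   ] q [-0.08  0.35  1.74  0.    1.06 -0.24] F [-0.   0.1 -4.9] T [-0.01 -0.03 -0.03] w 0.092
xyz units [ 2.792  1.323 -0.026] rot units [-0.01 -0.   -0.69]
```

```bash

python3 -m inch '{"xyz":[[0.5,0.24,0],[1.0,0.48,0],[1.5,0.7,0],[1.9,0.9,0],[2.3,1.08,0],[2.6,1.22,0],[2.75,1.3,0],[2.79,1.32,0]],"delta_rot":[[0,0,-0.2],[0,0,-0.4],[0,0,-0.6],[0,0,-0.69],[0,0,-0.69],[0,0,-0.69],[0,0,-0.69],[0,0,-0.69]]}'
python3 - <<'E'
from h import *
import pickle
st();c=vision.read_camera('wrist');cv2.imwrite('pics/w17.png',c['color']);pickle.dump(c,open('w17.pkl','wb'))
s=vision.read_camera('side');cv2.imwrite('pics/s17.png',s['color'])
goal((.58,.1814,.18),13.4)
E
```

```text
clock: 27.5
tool_pos: [0.5802, 0.1792, 0.1787]
tool_rot: [-0.0, 0.62, 0.784, -0.0]
wrist_force: [-0.1, -0.6, -5.6]
width: 0.088
t 27.5 p [0.5802 0.1792 0.1787] yawy 13.32 z [-0. -0. -1.] q [ 0.22  0.48  1.53 -0.    1.13 -0.01] F [-0.1 -0.6 -5.6] T [-0.09  0.01 -0.01] w 0.088
xyz units [ 0.046  0.006 -0.019] rot units [-0.    0.   -0.02]
```

View pics/w17.png

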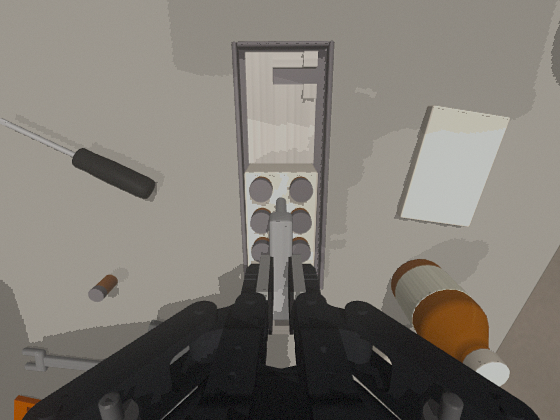

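View pics/s17.png

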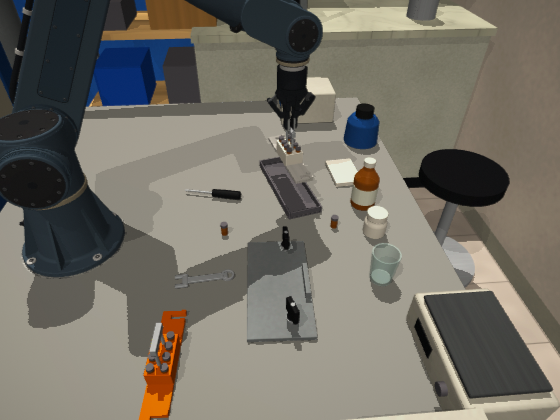

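Aligned with the tray: its far-end corners show at (233,43) and (333,42). Checking the tray's centre from this view.

```bash
python3 - <<'E'
from h import *
import pickle
c=pickle.load(open('w17.pkl','rb'))
a=onz(c,(233,42.5),.022);b=onz(c,(333,41.5),.022);m=(a+b)/2
d=b-a;print(a,b,np.linalg.norm(d),np.degrees(np.arctan2(d[1],d[0])))
for yaw in(13.0,13.4,14): 
    t=np.radians(yaw);print(yaw,m-.14*np.array([-np.sin(t),np.cos(t)]))
# predicted project of tray corners
t=np.radians(13.4);R=np.array([[np.cos(t),-np.sin(t)],[np.sin(t),np.cos(t)]])
for x,y in((-.05,.14),(.05,.14),(-.05,0.03),(.05,.03)): print((x,y),proj(c,np.r_[np.array([.58,.1814])+R@[x,y],.022]))
E
```

```text
[0.50144973 0.30822606] [0.59535895 0.33138149] 0.09672184903304219 13.851267623261158
13.0 [0.57989748 0.18339197]
13.4 [0.58084904 0.18361515]
14 [0.5822734  0.18396237]
(-0.05, 0.14) [230.01241645  44.33983831]
(0.05, 0.14) [333.17424341  44.22649841]
(-0.05, 0.03) [235.65779733 158.08831188]
(0.05, 0.03) [327.43730546 158.0155146 ]
```

The estimates agree within 2 mm. Lowering to just above the floor.

```bash

python3 -m inch '{"xyz":[[0.02,0.005,0.1],[0.05,0.005,0.35],[0.05,0.005,0.65],[0.05,0.005,0.95],[0.05,0.005,1.2],[0.05,0.005,1.4],[0.05,0.005,1.55],[0.05,0.005,1.6]],"delta_rot":[[0,0,-0.03],[0,0,-0.03],[0,0,-0.03],[0,0,-0.03],[0,0,-0.03],[0,0,-0.03],[0,0,-0.03],[0,0,-0.03]]}'
python3 -c "
from h import *
st()"
python3 -m inch '{"xyz":[[0,0,0.02],[0,0,0.04],[0,0,0.06],[0,0,0.08],[0,0,0.1],[0,0,0.11],[0,0,0.11],[0,0,0.11]],"delta_rot":[[0,0,0],[0,0,0],[0,0,0],[0,0,0],[0,0,0],[0,0,0],[0,0,0],[0,0,0]]}'
python3 -c "
from h import *
st();c=vision.read_camera('wrist');cv2.imwrite('pics/w18.png',c['color'])
s=vision.read_camera('side');cv2.imwrite('pics/s18.png',cv2.resize(s['color'][70:230,230:370],(700,600),interpolation=2))"
```

```text
clock: 28.6
tool_pos: [0.5799, 0.1819, 0.0825]
tool_rot: [-0.0, 0.619, 0.785, -0.0]
wrist_force: [0.1, 0.7, -5.6]
width: 0.091
t 28.6 p [0.5799 0.1819 0.0825] yawy 13.47 z [-0. -0. -1.] q [ 0.23  0.6   1.6  -0.    0.94 -0.01] F [ 0.1  0.7 -5.6] T [-0.01 -0.02 -0.01] w 0.091
clock: 29.6
tool_pos: [0.58, 0.1819, 0.0765]
tool_rot: [0.0, 0.619, 0.785, 0.0]
wrist_force: [-0.2, -0.9, -5.4]
width: 0.092
t 29.6 p [0.58   0.1819 0.0765] yawy 13.47 z [ 0.  0. -1.] q [ 0.23  0.61  1.6  -0.    0.93 -0.01] F [-0.2 -0.9 -5.4] T [ 0.   -0.03  0.05] w 0.092
```

View pics/w18.png

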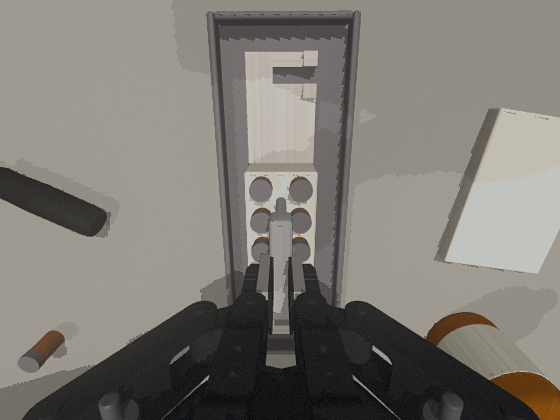

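View pics/s18.png

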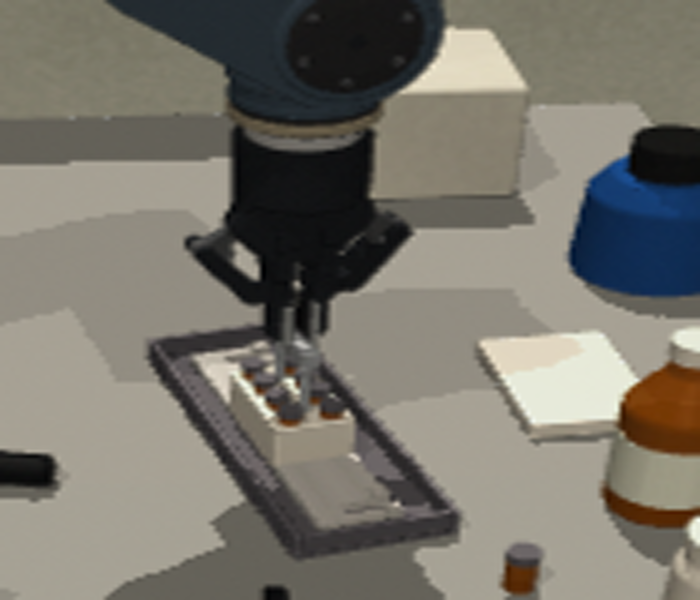

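It is inside the walls, centred and level, but still hanging at -5.4 N. I'll feel for the floor.

```bash

python3 -m inch '{"xyz":[[0,0,0.005],[0,0,0.01],[0,0,0.015],[0,0,0.02],[0,0,0.02],[0,0,0.02],[0,0,0.02],[0,0,0.02]],"delta_rot":[[0,0,0],[0,0,0],[0,0,0],[0,0,0],[0,0,0],[0,0,0],[0,0,0],[0,0,0]]}'
python3 -c "
from h import *
st()"
```

```text
clock: 30.7
tool_pos: [0.5802, 0.1819, 0.0757]
tool_rot: [0.0, 0.619, 0.785, 0.0]
wrist_force: [-2.3, -1.2, 4.7]
width: 0.09
t 30.7 p [0.5802 0.1819 0.0757] yawy 13.47 z [ 0.001  0.    -1.   ] q [ 0.23  0.61  1.6  -0.    0.93 -0.01] F [-2.3 -1.2  4.7] T [-0.14  0.5   0.03] w 0.09
```

It has touched down (+4.7 N). Releasing and rising straight up.

```bash

python3 -m inch '{"xyz":[[0,0,0],[0,0,0],[0,0,0],[0,0,0],[0,0,-0.2],[0,0,-0.6],[0,0,-1.1],[0,0,-1.6]],"delta_rot":[[0,0,0],[0,0,0],[0,0,0],[0,0,0],[0,0,0],[0,0,0],[0,0,0],[0,0,0]]}' 0.3
python3 - <<'E'
from h import *
import pickle
st();c=vision.read_camera('wrist');cv2.imwrite('pics/w19.png',c['color']);pickle.dump(c,open('w19.pkl','wb'))
s=vision.read_camera('side');cv2.imwrite('pics/s19.png',s['color'])
E
```

```text
clock: 31.7
tool_pos: [0.58, 0.1819, 0.1731]
tool_rot: [0.0, 0.619, 0.785, 0.0]
wrist_force: [0.3, -1.4, -0.2]
width: 0.701
t 31.7 p [0.58   0.1819 0.1731] yawy 13.47 z [ 0.001  0.    -1.   ] q [ 0.23  0.49  1.53 -0.    1.12 -0.01] F [ 0.3 -1.4 -0.2] T [-0.04  0.01 -0.04] w 0.701
```

View pics/w19.png

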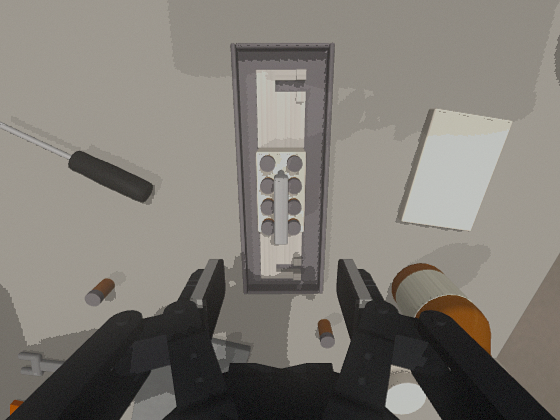

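View pics/s19.png

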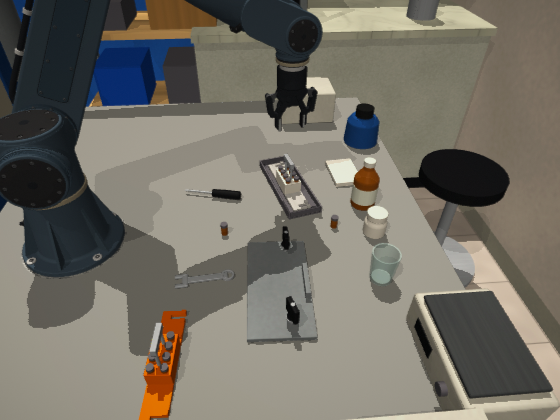

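The carrier sits flat inside the tray, its ears at rows 70–277 between end walls at rows 45–292. Last check: wing angles after the jam, and centring.

```bash
python3 - <<'E'
from h import *
import pickle
np.set_printoptions(precision=4,suppress=True)
s=vision.read_camera('side');t=vision.read_camera('top');w=pickle.load(open('w19.pkl','rb'))
# ear ends z .013, tray ends z .022
for n,p,z in(("ear far L",(256,70),.013),("ear far R",(305,70),.013),("ear near L",(258,277),.013),("ear near R",(303,275),.013),("t",(232,44),.022),("t",(334,44),.022),("t",(244,292),.022),("t",(322,290),.022)): print(n,onz(w,p,z))
def wing(cx,cy,th,dz):
    a=np.array([np.cos(th),np.sin(th)]);b=np.array([-a[1],a[0]])
    return [np.r_[np.array([cx,cy])+sx*.022*a+sy*.006*b,z+dz] for z in(.029,.067) for sx in(-1,1) for sy in(-1,1)]
rows=[]
for cam,k in((s,0),(t,1)):
  for cx,cy,ths in((.5418,-.0926,(70,88,100)),(.534,-.3026,(-50,-67,-80))):
    u,v=proj(cam,[cx,cy,.055]);u=int(u)-20;v=int(v)-20;o=[]
    for th in ths:
        im=cv2.convertScaleAbs(cv2.resize(cam["color"][v:v+40,u:u+40],None,fx=6,fy=6,interpolation=2),alpha=1.4,beta=20)
        p=np.array([proj(cam,q) for q in wing(cx,cy,np.radians(th),.0085)]);p=((p-[u,v]+.5)*6).astype(np.int32)
        cv2.polylines(im,[cv2.convexHull(p)],True,(0,0,255),1);cv2.putText(im,str(th),(5,20),0,.6,(255,0,0),2);o.append(im)
    rows.append(cv2.hconcat(o))
o=cv2.vconcat(rows);o=cv2.hconcat([cv2.vconcat(rows[:2]),cv2.vconcat(rows[2:])]);cv2.imwrite("pics/kn.png",cv2.resize(o,(800,267*800//800)))
E
```

```text
ear far L [0.5274 0.2925]
ear far R [0.5753 0.304 ]
ear near L [0.5793 0.06  ]
ear near R [0.6339 0.0761]
t [0.5014 0.3084]
t [0.5958 0.3311]
t [0.5662 0.0404]
t [0.6605 0.066 ]
```

View pics/kn.png

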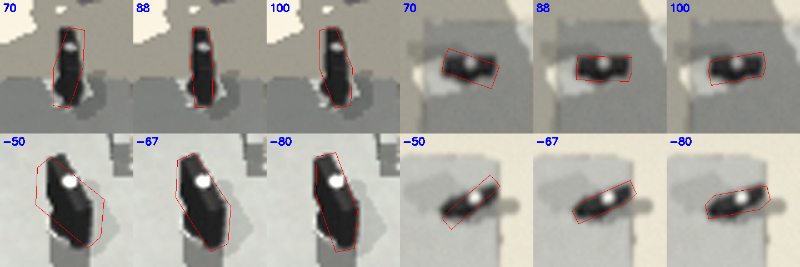

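The overlays put the left wing at about 88–90° and the right at about -67 to -72°, so both turned about 1.4 rad and stayed there. The carrier's centre is within about 4 mm of the tray's. Handing in.

```bash
python3 -c "
from station import sign_off
from h import *
st();print(sign_off())"
```

```text
t 31.9 p [0.5801 0.1819 0.1719] yawy 13.47 z [ 0.001  0.    -1.   ] q [ 0.23  0.49  1.53  0.    1.12 -0.01] F [-1.5 -0.3 -0.3] T [-0.02  0.03 -0.  ] w 0.7
the job is handed in; nothing more can be done
None
```

The carrier is in the tray and both knobs are undone; I handed the job in at 31.9 s, with no verdict reported. The left knob (nest's +y end) came undone anticlockwise and the right one clockwise, each turned about 1.4 rad.

**What went wrong on the way:** the first pull on the handle failed. The carrier's lips seem to have caught on the washers, the jaws slipped off the bar, and the carrier stayed seated. On the second try it slid about 12 mm, then tipped slightly and caught. I backed off, took nearly all of its weight on the gripper, and it then slid out freely. So it did not press on the plate the whole way, and may have floated a fraction of a millimetre. After that I lifted it, lowered it into the tray until I felt the floor, and let go.

**Last checks:**
- **Knobs:** image overlays put the wings at about 88–90° and -67 to -72°, so both are still undone after the jams.
- **Carrier:** it looks flat inside the tray walls and aligned with it. By a rough pixel reading its centre is within about 4 mm of the tray's.
- **Arm:** the gripper is open and about 95 mm above the release height, with the force reading near zero.
- **Bystanders:** they look unmoved in the side picture; I did not measure them.

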